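Take two stacked repair jobs apart into their holders

ROBOT

A 6-joint arm with a two-finger parallel gripper is mounted at the origin on the work surface. World frame = base frame: x ahead of the robot, y to its left, z up, the work surface at z = 0. Lengths are in m, angles in rad, forces in N, time in s.
With the tool pointing down it reaches from about 0.35 to 0.85 m from the base axis. Payload 8.1 kg.
Tool frame: the origin (TCP) lies between the finger pads; the fingertips stand nose_length ahead of it and the grasp point (between the pads) lies 2 mm behind it (nose_length is the distance from the TCP to the fingertips, in m); z points along the fingers, x is the direction in which the jaws open and shut, and the axes are right-handed (so a half turn about z gives the same grasp; the last joint's range is limited). The gripper opens to 93 mm and grips with 3 to 60 N. Pads are 15 mm wide; open, the fingers measure 128 mm over their backs; the gripper's body (75 mm by 188 mm) begins 65 mm behind the grasp point.
Start: joints at [1.216, 0.13, 1.488, -0, 1.523, -0.085], TCP at [0.16, 0.578, 0.236] pointing down, gripper open.
Joint ranges: [-2.96, 2.96], [-0.89, 2.26], [0.02, 2.5], [-1.34, 4.48], [0, 2.73], [-2.66, 2.66]. Speed limits (rad/s): [2.39, 2.39, 2.79, 3.14, 3.14, 3.14].

INTERFACE

Orientations are given as a rotation vector (axis times angle).
In Python, from plant import * gives the robot as it stands.
- The arm moves only by the tool carry_out, never from a script. Its argument "steps" is a list of rows, each an object with "xyz": the shift along the world's x, y, z in cm, a list of three; "rot": the turn, a rotation vector about the world's x, y, z in degrees, a list of three. In form: [{"xyz": [tx, ty, tz], "rot": [rx, ry, rz]}, ...]. A call has 1 to 10 rows; each row is the pose to reach, as a shift and turn from the pose commanded when the call began; what a row does not reach only later rows make up. A row lasts 1/10 s, in which the tool goes at most 50 mm and 8.59 degrees, less where a joint would pass 70% of its speed; a pose out of reach is approached as far as the arm can. A call with a gripper value outside its range is refused whole. "grip" is the opening, from 0 (shut) to 1 (fully open), set as the call begins (left out, the last holds). The fingers move at their own pace and stop on an object; "force" is the grip in N (left out, the last holds). Time passes only in rows, so rows that repeat a pose let the fingers close. It gives the time, the measured TCP pose, the force and the opening at its end, in the units of the state.
- read_state(): the state, without advancing time (a new reading comes with each control period).
- read_camera(name): name is "scene" or "top" or "wrist"; returns the picture (384x512x3 uint8, red, green, blue); there is no depth.
- calibration(name): a dict with "fov_y" (degrees; the focal length in pixels is half the picture's height over the tangent of half this angle, whatever the lens; pixels are square), "cx", "cy" (the principal point, pixels), "dist_coeffs" ([k1, k2, p1, p2, k3] as OpenCV has them; the pictures are not rectified), "xyz" and "attitude" of the camera in the world. Camera axes: x right, y down, z forward; pixel columns grow to the right and rows downward; lengths in m; the calibration is good to about 2 mm. A picture is of the moment at which its call begins: read the wrist's pose just before it. calibration takes no time and is no camera call; for the wrist camera it gives the pose at the moment of the call.
- close_job(): hands the job in, once; it reports no verdict.
The state is a dict: "t": time; "q": joint angles; "dq": joint speeds; "joint_torque": joint torques, N m; "tool_pos": TCP position; "orientation": TCP orientation; "force": force on the tool from outside, world axes, zero at the start; "wrist_torque": the same for the moment, N m; "opening": finger opening in m.
Only numpy, scipy, OpenCV 4.12 (cv2) and the standard library are available. Lean on these libraries where they do the work, as an engineer would, in place of code of your own. Each camera call takes 0.05 s, during which the arm holds its last target.

TASK

Two phones lie on the repair mat with parts stacked on them. Take the stacks apart from the top, one piece at a time, never carrying off a phone or the battery with something still lying on it, and lay each piece right way up, flat, centred and lined up in its own place: the phones, the battery and the main board each between the end jaws of the holder made to its length (the longest piece in the longest holder, and so on down), and the camera module in the middle of the round rubber pad.

Things in the scene. Friction and masses are not known exactly. Their poses are not given: they have to be found in the camera images.
- large_phone: Larger phone lying face up on the mat, aluminium frame with black screen, 154 (x) x 62 (y) x 12 mm (z), about 0.19 kg. Origin: centre of its underside; x along its length, z up. One or two parts lie on it. It lies on the mat, whose top is at z = 2 mm.
- compact_phone: Smaller phone, same look, 122 (x) x 54 (y) x 12 mm (z), about 0.14 kg. Origin: centre of its underside; x along its length. One or two parts lie on it.
- battery: Silvery-grey flat rigid phone battery with a pale label and a copper strip across one end, 92 (x) x 46 (y) x 8 mm (z), about 50 g. Origin: centre of its underside; x along its length. It starts on one of the phones, with the camera module on top of it.
- board: Phone main board, dark green with steel shield cans and a brass connector, a rigid block 60 (x) x 36 (y) x 8 mm (z), about 35 g. Origin: centre of its underside; x along its length. It starts on the phone that the battery is not on.
- camera: Camera module, square black block 30 x 30 x 10 mm with two round lenses that stand 3 mm above its top, about 20 g. Origin: centre of its underside. It starts on top of the battery.
- large_holder: Fixed holder for the larger phone: grey plastic strip 190 (x) x 50 mm (y), top 4 mm above its underside, a steel jaw across each end, 8 mm thick, top 12 mm above the underside. 174 mm clear between the jaws; long sides open. Origin: centre of the underside; x along the strip. Empty at the start. The longest holder. It lies on the mat, whose top is at z = 2 mm.
- compact_holder: Fixed holder for the smaller phone: grey plastic strip 158 (x) x 44 mm (y), top 4 mm above its underside, a steel jaw across each end, 8 mm thick, top 12 mm above the underside. 142 mm clear between the jaws; long sides open. Origin: centre of the underside; x along the strip. Empty at the start. The second longest holder.
- battery_holder: Fixed holder for the battery: grey plastic strip 126 (x) x 38 mm (y), top 4 mm above its underside, a steel jaw across each end, 8 mm thick, top 12 mm above the underside. 110 mm clear between the jaws; long sides open. Origin: centre of the underside; x along the strip. Empty at the start. The third longest holder.
- board_holder: Fixed holder for the main board: grey plastic strip 94 (x) x 28 mm (y), top 4 mm above its underside, a steel jaw across each end, 8 mm thick, top 12 mm above the underside. 78 mm clear between the jaws; long sides open. Origin: centre of the underside; x along the strip. Empty at the start. The shortest holder.
- camera_pad: Fixed round black rubber pad with a thin aluminium rim round its foot, 64 mm across, flat top 6 mm above its underside: the place for the camera module. Origin: centre of its underside. (A bare aluminium tin of 48 mm diameter and 22 mm height, standing near by, is not it.) It lies on the mat, whose top is at z = 2 mm.
Not all that is in view belongs to the job. Leave any blue look-alike of the board_holder alone.

How it is judged:
At the end, for the whole second after the job is handed in: Phones, battery and board each lie flat (3 mm, 0.1 rad) on the base of their own holder, centre within 12 mm, length within 0.2 rad of the holder's, either way round; the camera module stands flat on the pad (3 mm), within 14 mm of its centre; all at rest and released (horizontal distance between large_phone and large_holder below 0.012 m and z of large_phone in the frame of large_holder between 0.001 and 0.007 m and angle between each of large_phone, compact_phone, battery, board, camera's own z axis and vertical below 0.1 rad and linear speed of each of large_phone, compact_phone, battery, board, camera below 0.02 m/s and contact force between the fingers and large_phone below 0.1 N and angle between the x axis of large_phone and the x axis of large_holder, either way round below 0.2 rad and horizontal distance between compact_phone and compact_holder below 0.012 m and z of compact_phone in the frame of compact_holder between 0.001 and 0.007 m and contact force between the fingers and compact_phone below 0.1 N and angle between the x axis of compact_phone and the x axis of compact_holder, either way round below 0.2 rad and horizontal distance between battery and battery_holder below 0.012 m and z of battery in the frame of battery_holder between 0.001 and 0.007 m and contact force between the fingers and battery below 0.1 N and angle between the x axis of battery and the x axis of battery_holder, either way round below 0.2 rad and horizontal distance between board and board_holder below 0.012 m and z of board in the frame of board_holder between 0.001 and 0.007 m and contact force between the fingers and board below 0.1 N and angle between the x axis of board and the x axis of board_holder, either way round below 0.2 rad and horizontal distance between camera and camera_pad below 0.014 m and z of camera in the frame of camera_pad between 0.003 and 0.009 m and contact force between the fingers and camera below 0.1 N); the robot touches nothing.
It fails at once if the large phone is carried or dragged more than 30 mm from its starting spot with the battery still lying on it (distance of large_phone from where it was at the start of the episode above 0.03 m and horizontal distance between battery and large_phone below 0.05 m and z of battery in the frame of large_phone between 0.01 and 0.014 m).
It fails at once if the large phone is carried or dragged more than 30 mm from its starting spot with the board still lying on it (distance of large_phone from where it was at the start of the episode above 0.03 m and horizontal distance between board and large_phone below 0.05 m and z of board in the frame of large_phone between 0.01 and 0.014 m).
It fails at once if the compact phone is carried or dragged more than 30 mm from its starting spot with the battery still lying on it (distance of compact_phone from where it was at the start of the episode above 0.03 m and horizontal distance between battery and compact_phone below 0.05 m and z of battery in the frame of compact_phone between 0.01 and 0.014 m).
It fails at once if the compact phone is carried or dragged more than 30 mm from its starting spot with the board still lying on it (distance of compact_phone from where it was at the start of the episode above 0.03 m and horizontal distance between board and compact_phone below 0.05 m and z of board in the frame of compact_phone between 0.01 and 0.014 m).
It fails at once if the battery is carried or dragged more than 30 mm from its starting spot with the camera still lying on it (distance of battery from where it was at the start of the episode above 0.03 m and horizontal distance between camera and battery below 0.05 m and z of camera in the frame of battery between 0.006 and 0.01 m).
It also fails if it takes over 120 s, if anything falls off the work surface, if the arm or the gripper's body presses on something with over 40 N, if the wrist force passes 120 N, or if a joint passes its speed limit or range.

## Working session

There is one attempt and no reset: what is moved stays moved. The work goes in short steps, Python scripts to look and compute and a tool call to move; the robot and the scene stay as the last step left them, time stands still between calls to the robot, and variables do not carry over. Pictures are saved under pics/ and viewed, and the job is handed in when it is done.

Besides the shell and the picture viewer there is one more tool, called after "Call:" as name(argument=value, ...), one argument or row to a line, values as JSON. carry_out: Moves the arm, as the interface text tells. Its arguments: {"type":"object","properties":{"steps":{"type":"array","items":{"type":"object","properties":{"xyz":{"type":"array","items":{"type":"number"}},"rot":{"type":"array","items":{"type":"number"}}}}},"grip":{"type":"number"},"force":{"type":"number"}},"required":["steps"]}

```bash
ls; mkdir -p pics; python3 - <<'E'
from plant import *
import cv2
print(read_state())
for n in ("scene","top","wrist"):
    c=calibration(n);print(n,c)
    im=read_camera(n);cv2.imwrite(f"pics/{n}0.png",im[:,:,::-1])
E
```

```text
pics
{'t': 0.0, 'q': array([ 1.21556821e+00,  1.31130545e-01,  1.48928176e+00,  1.75677329e-05,
        1.52299255e+00, -8.53897909e-02]), 'dq': array([ 0.00011596, -0.00097156,  0.00062147, -0.0016886 ,  0.00077777,
       -0.00079094]), 'joint_torque': array([-2.43001588e-03, -5.59820223e+01, -4.91764069e+01,  7.67360651e-02,
        3.49992164e-02, -2.25435488e-04]), 'tool_pos': array([0.1597245 , 0.57779273, 0.23460435]), 'orientation': array([ 2.49929964e+00,  1.90186660e+00, -2.41809719e-03]), 'force': array([ 0.16844451,  0.0439996 , -0.10297112]), 'wrist_torque': array([ 0.01995451, -0.0267104 ,  0.02595924]), 'opening': 0.09265484257123943}
scene {'fov_y': 49.55804956205443, 'cx': 248.91566012736413, 'cy': 188.7147891686043, 'dist_coeffs': array([-0.03605491,  0.        ,  0.        ,  0.        ,  0.        ]), 'xyz': array([1.51073118, 0.25065642, 0.74945859]), 'attitude': array([-1.4695729 , -1.87766026,  0.99240331])}
top {'fov_y': 51.221790218705294, 'cx': 249.47510218670124, 'cy': 195.9112938834265, 'dist_coeffs': array([0.04178149, 0.        , 0.        , 0.        , 0.        ]), 'xyz': array([ 0.37293699, -0.02211378,  1.04309901]), 'attitude': array([-2.10211803,  2.12287942, -0.2121201 ])}
wrist {'fov_y': 58.87969566915969, 'cx': 247.83169148237928, 'cy': 192.42646290155014, 'dist_coeffs': array([-0.04508859,  0.        ,  0.        ,  0.        ,  0.        ]), 'xyz': array([0.08362208, 0.59845173, 0.38314563]), 'attitude': array([2.31010491, 1.75746944, 0.25109991])}
```

View pics/top0.png

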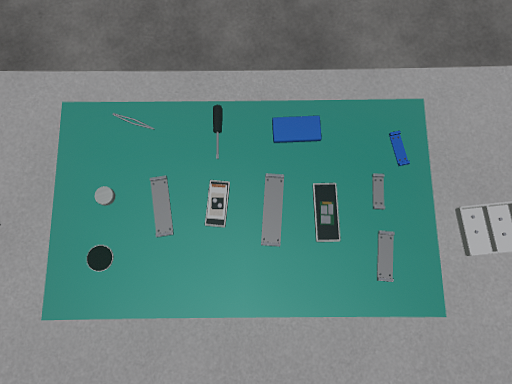

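View pics/scene0.png

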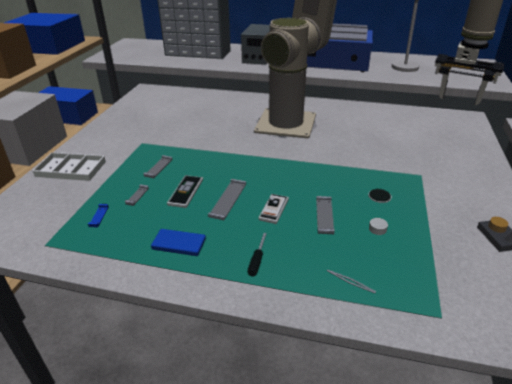

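The top view shows, at (col, row): the large pad at (100,257), the tin at (104,196), the compact holder at (161,206), the compact phone with battery and camera at (217,203), the large holder at (273,210), the large phone with board at (326,212), the board holder at (378,191), the battery holder at (386,256) and the blue decoy at (399,148).

```bash
cat > h.py <<'E'
import numpy as np, cv2
from scipy.spatial.transform import Rotation as R
def K(c,shape=(384,512)):
    f=shape[0]/2/np.tan(np.radians(c['fov_y'])/2)
    return np.array([[f,0,c['cx']],[0,f,c['cy']],[0,0,1.]])
def p2w(uv,z,c):
    uv=np.asarray(uv,float).reshape(-1,1,2)
    n=cv2.undistortPoints(uv,K(c),np.array(c['dist_coeffs'])).reshape(-1,2)
    d=np.c_[n,np.ones(len(n))]@R.from_rotvec(c['attitude']).as_matrix().T
    o=np.array(c['xyz']); s=(z-o[2])/d[:,2]
    return (o+s[:,None]*d)[:,:2]
def w2p(P,c):
    Rm=R.from_rotvec(c['attitude']).as_matrix().T
    rv=cv2.Rodrigues(Rm)[0]
    return cv2.projectPoints(np.asarray(P,float).reshape(-1,3),rv,-Rm@c['xyz'],K(c),np.array(c['dist_coeffs']))[0].reshape(-1,2)
E
python3 - <<'E'
import plant; from h import *
print([n for n in dir(plant) if not n.startswith('_')])
print(getattr(plant,'nose_length',None))
c=plant.calibration('top')
im=cv2.imread('pics/top0.png')
hsv=cv2.cvtColor(im,cv2.COLOR_BGR2HSV)
print(hsv[280,200],hsv[200,165],hsv[215,326])
green=cv2.inRange(hsv,(70,120,40),(95,255,255))
m=cv2.bitwise_not(green); m[:105]=0;m[312:]=0;m[:,:65]=0;m[:,425:]=0
cs,_=cv2.findContours(m,cv2.RETR_EXTERNAL,cv2.CHAIN_APPROX_NONE)
for k in cs:
    if cv2.contourArea(k)<60: continue
    W=p2w(k.reshape(-1,2),0.012,c)
    r=cv2.minAreaRect((W*1000).astype(np.float32))
    print(cv2.boundingRect(k),np.round(r[0],1),np.round(r[1],1),round(r[2],1))
b=cv2.resize(im[160:290,80:210],None,fx=5,fy=4.5,interpolation=cv2.INTER_CUBIC)
b2=cv2.resize(im[165:290,200:420],None,fx=3.6,fy=3.6,interpolation=cv2.INTER_CUBIC);cv2.imwrite('pics/topz.png',b2)
E
```

```text
['IKError', 'calibration', 'close_job', 'nose_length', 'read_camera', 'read_state']
0.017
[ 86 135 145] [102  10 129] [80 64 96]
(86, 244, 28, 28) [430.7 362.4] [68.4 67.7] 3.6
(377, 230, 18, 52) [ 429.2 -361.6] [ 41.8 127.5] 83.9
(94, 186, 22, 20) [590.6 361. ] [54.4 48.5] 45.8
(313, 182, 28, 60) [ 543.  -218.2] [155.5  64.4] 1.1
(205, 180, 25, 48) [568.2  66.3] [ 55.2 124.2] 84.2
(149, 175, 24, 63) [563.4 212.2] [161.   47.1] 8.2
(372, 173, 14, 37) [ 596.3 -356.9] [32.5 96.8] 87.3
(261, 173, 23, 74) [551.2 -78.4] [ 50.8 193.2] 85.4
(389, 130, 21, 36) [ 713.5 -419.8] [96.2 32.9] 11.8
(272, 115, 50, 28) [ 771.2 -148.4] [ 73.1 130.5] 2.0
(112, 113, 43, 17) [798.2 296.5] [123.7  15.1] 67.0
(213, 105, 9, 54) [766.5  67.3] [151.9  22. ] 0.2
```

View pics/topz.png

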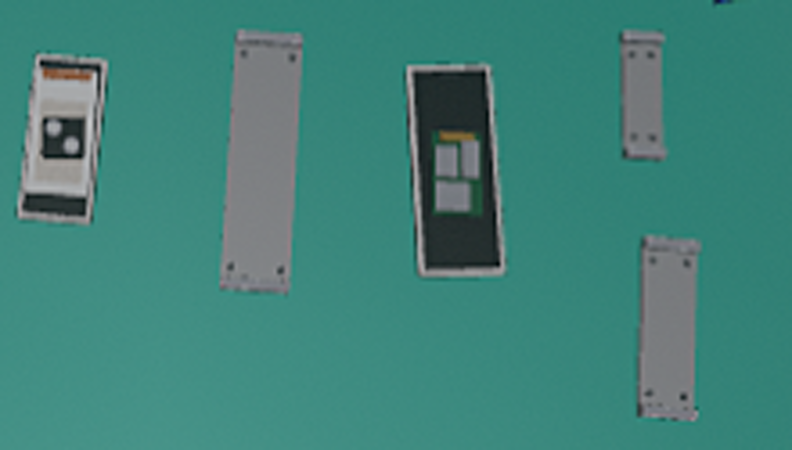

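View pics/wrist0.png

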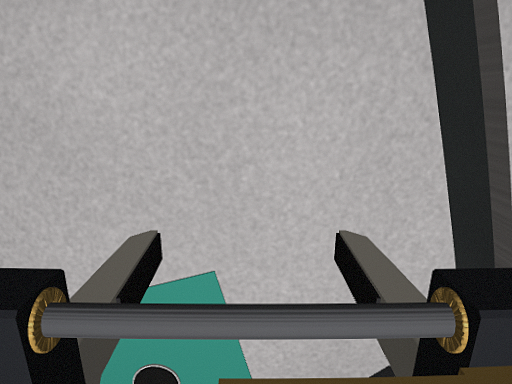

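```bash
python3 - <<'E'
import plant; from h import *
c=plant.calibration('top')
im=cv2.imread('pics/top0.png')
def rect(name,poly,z):
    W=p2w(poly,z,c)*1000; r=cv2.minAreaRect(W.astype(np.float32)); print(name,np.round(r[0],1),np.round(r[1],1),round(r[2],1))
hsv=cv2.cvtColor(im,cv2.COLOR_BGR2HSV);g=hsv[:,:,2]
def blob(name,x,y,w,h,mask,z):
    m=np.zeros(g.shape,np.uint8);m[y:y+h,x:x+w]=mask[y:y+h,x:x+w]
    ks,_=cv2.findContours(m,0,1)
    k=max(ks,key=cv2.contourArea)
    # pixel area incl. edges
    rect(name,k.reshape(-1,2),z)
b2w=lambda u,v:(200+u/3.6-.5+.14,165+v/3.6-.5+.14)
# zoom pixel readings
rect('camera',[b2w(*p) for p in[(42,117),(83,117),(84,159),(41,158)]],.032)
rect('battery',[b2w(*p) for p in[(40,69),(94,67),(84,193),(29,189)]],.022)
rect('board',[b2w(*p) for p in[(434,132),(477,131),(482,214),(436,213)]],.022)
rect('lph',[b2w(*p) for p in[(406,66),(490,65),(506,274),(419,275)]],.014)
rect('cph',[b2w(*p) for p in[(39,54),(107,59),(91,223),(19,217)]],.014)
for n,(u,v) in dict(pad=(99.5,257.5),).items(): print(n,p2w([(u,v)],.008,c))
# dark rubber of pad
ks,_=cv2.findContours(cv2.inRange(hsv[240:275,80:120],(0,0,0),(180,255,60)),0,1);k=max(ks,key=cv2.contourArea);print(cv2.minEnclosingCircle(k),p2w([np.array(cv2.minEnclosingCircle(k)[0])+(80,240)],.008,c))
w=plant.calibration('wrist');s=plant.read_state()
print(R.from_rotvec(w['attitude']).as_matrix(),w['xyz']-s['tool_pos'])
E
```

```text
camera [564.3  63.8] [30.6 30.5] 89.2
battery [573.7  65.6] [39.5 92.8] 85.7
board [ 538.  -217.3] [60.1 32.5] 0.4
lph [ 542.5 -217.9] [153.7  61.6] 1.1
cph [568.3  65. ] [ 51.9 121.5] 84.6
pad [[0.43069212 0.36384945]]
((19.5, 18.0), 12.777032852172852) [[0.42943419 0.36376051]]
[[ 0.26701191  0.92468872  0.27139528]
 [ 0.96369238 -0.25583016 -0.07647179]
 [-0.0012815   0.28196044 -0.95942517]] [-0.07612562  0.02055715  0.14843704]
```

Call:
carry_out(
  steps=[
    {"xyz": [40.4, -51.4, -6.0], "rot": [0, 0, 11.5]},
    {"xyz": [40.4, -51.4, -6.0], "rot": [0, 0, 11.5]},
    {"xyz": [40.4, -51.4, -6.0], "rot": [0, 0, 11.5]},
    {"xyz": [40.4, -51.4, -6.0], "rot": [0, 0, 11.5]},
    {"xyz": [40.4, -51.4, -6.0], "rot": [0, 0, 11.5]},
    {"xyz": [40.4, -51.4, -6.0], "rot": [0, 0, 11.5]},
    {"xyz": [40.4, -51.4, -6.0], "rot": [0, 0, 11.5]},
    {"xyz": [40.4, -51.4, -6.0], "rot": [0, 0, 11.5]},
    {"xyz": [40.4, -51.4, -6.0], "rot": [0, 0, 11.5]},
    {"xyz": [40.4, -51.4, -6.0], "rot": [0, 0, 11.5]},
  ],
  grip=0.9,
  force=12,
)

```text
t: 1.15
tool_pos: [0.4678, 0.1857, 0.1898]
orientation: [-2.297, -2.143, -0.0]
force: [1.1, 1.5, 0.1]
opening: 0.0836
```

Call:
carry_out(
  steps=[
    {"xyz": [9.6, -12.2, -1.4], "rot": [0, 0, 0]},
    {"xyz": [9.6, -12.2, -1.4], "rot": [0, 0, 0]},
    {"xyz": [9.6, -12.2, -1.4], "rot": [0, 0, 0]},
    {"xyz": [9.6, -12.2, -1.4], "rot": [0, 0, 0]},
    {"xyz": [9.6, -12.2, -1.4], "rot": [0, 0, 0]},
    {"xyz": [9.6, -12.2, -1.4], "rot": [0, 0, 0]},
  ],
)

```text
t: 1.75
tool_pos: [0.5624, 0.0663, 0.1758]
orientation: [-2.296, -2.143, 0.001]
force: [-1.3, 0.5, 0.3]
opening: 0.0839
```

```bash
cat > look.py <<'E'
import sys,plant,json; from h import *
n=sys.argv[1]
s=plant.read_state();c=plant.calibration('wrist');im=plant.read_camera('wrist')[:,:,::-1]
cv2.imwrite(f'pics/{n}.png',im)
json.dump({k:(v.tolist() if hasattr(v,'tolist') else v) for k,v in c.items()},open(f'{n}.json','w'))
yaw=np.degrees(2*np.arctan2(s['orientation'][1],s['orientation'][0]))%360
print(s['t'],np.round(s['tool_pos'],4),yaw,s['opening'],np.round(s['force'],1))
E
python3 look.py w1
```

```text
1.75 [0.5624 0.0663 0.1758] 86.04679528312062 0.08391489115593001 [-1.3  0.5  0.3]
```

View pics/w1.png

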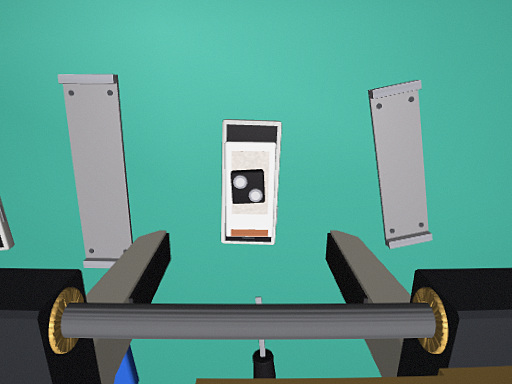

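```bash
cat > meas.py <<'E'
import json; from h import *
def load(n):
    c=json.load(open(n+'.json'));c={k:np.array(v) if isinstance(v,list) else v for k,v in c.items()}
    return cv2.imread(f'pics/{n}.png'),c
def rect(name,poly,z,c):
    W=p2w(poly,z,c)*1000; (x,y),(w,h),a=cv2.minAreaRect(W.astype(np.float32))
    if h>w: w,h,a=h,w,a-90
    print(name,'ctr',round(x,1),round(y,1),'size',round(w,1),round(h,1),'len ang',round((a+90)%180-90,1))
E
python3 - <<'E'
from meas import *
im,c=load('w1')
hsv=cv2.cvtColor(im,cv2.COLOR_BGR2HSV)
m=cv2.bitwise_not(cv2.inRange(hsv,(70,90,40),(95,255,255)));m[235:]=0
m2=m.copy()
for k in cv2.findContours(cv2.bitwise_not(cv2.inRange(hsv,(70,90,40),(95,255,255))),0,1)[0]:
    if 2000<cv2.contourArea(k)<30000: print(cv2.boundingRect(k)); rect('blob',k.reshape(-1,2),.014,c)
k=max(cv2.findContours(cv2.inRange(hsv[165:207,226:270],(0,0,0),(180,255,70)),0,1)[0],key=cv2.contourArea).reshape(-1,2)+(226,165)
rect('camera',k,.032,c)
rect('battery',[(226,142),(276,142),(273,238),(225,237)],.022,c)
rect('lgholder',[(58,75),(117,75),(132,262),(83,264)],.014,c)
rect('cpholder',[(369,92),(420,82),(432,238),(388,246)],.014,c)
E
```

```text
(221, 119, 61, 126)
blob ctr 567.1 67.3 size 121.7 54.3 len ang -5.4
(368, 80, 65, 169)
blob ctr 562.4 211.9 size 158.1 47.2 len ang 8.3
camera ctr 563.3 65.4 size 30.5 28.8 len ang -1.1
battery ctr 571.5 66.7 size 92.5 46.3 len ang -4.4
lgholder ctr 549.4 -75.5 size 184.1 52.7 len ang -4.8
cpholder ctr 562.2 212.1 size 153.7 45.7 len ang 8.6
```

Call:
carry_out(
  steps=[
    {"xyz": [0, 0, -5.0], "rot": [0, 0, 3]},
    {"xyz": [0, 0, -9.0], "rot": [0, 0, 3]},
    {"xyz": [0, 0, -9.0], "rot": [0, 0, 3]},
    {"xyz": [0, 0, -9.0], "rot": [0, 0, 3]},
  ],
)

```text
t: 2.2
tool_pos: [0.5621, 0.0668, 0.0864]
orientation: [-2.237, -2.204, 0.002]
force: [0.9, -0.5, 1.1]
opening: 0.0837
```

Call:
carry_out(
  steps=[
    {"xyz": [0.1, -0.1, -2.5]},
    {"xyz": [0.1, -0.1, -4.5]},
    {"xyz": [0.1, -0.1, -4.5]},
    {"xyz": [0.1, -0.1, -4.5]},
  ],
)

```text
validation failed for argument at $.st...
```

Call:
carry_out(
  steps=[
    {"xyz": [0, 0, 0]},
    {"xyz": [0, 0, 0]},
    {"xyz": [0, 0, 0]},
    {"xyz": [0, 0, 0]},
    {"xyz": [0, 0, 0]},
    {"xyz": [0, 0, 0]},
    {"xyz": [0, 0, 0]},
    {"xyz": [0, 0, 0]},
  ],
  grip=0.2,
  force=12,
)

```text
validation failed for argument at $.st...
```

Each row needs both fields.

Call:
carry_out(
  steps=[
    {"xyz": [0.1, -0.1, -2.5], "rot": [0, 0, 0]},
    {"xyz": [0.1, -0.1, -4.5], "rot": [0, 0, 0]},
    {"xyz": [0.1, -0.1, -4.5], "rot": [0, 0, 0]},
    {"xyz": [0.1, -0.1, -4.5], "rot": [0, 0, 0]},
  ],
)

```text
t: 2.6
tool_pos: [0.5654, 0.065, 0.0436]
orientation: [2.238, 2.202, 0.003]
force: [-0.1, -0.9, 0.9]
opening: 0.0839
```

Call:
carry_out(
  steps=[
    {"xyz": [0, 0, 0], "rot": [0, 0, 0]},
    {"xyz": [0, 0, 0], "rot": [0, 0, 0]},
    {"xyz": [0, 0, 0], "rot": [0, 0, 0]},
    {"xyz": [0, 0, 0], "rot": [0, 0, 0]},
    {"xyz": [0, 0, 0], "rot": [0, 0, 0]},
    {"xyz": [0, 0, 0], "rot": [0, 0, 0]},
  ],
  grip=0.2,
  force=12,
)

```text
t: 3.2
tool_pos: [0.5639, 0.0646, 0.041]
orientation: [-2.24, -2.203, 0.0]
force: [0.1, 0.6, 0.2]
opening: 0.0405
```

```bash
python3 look.py w2
```

```text
3.2 [0.5639 0.0646 0.041 ] 89.03882388283671 0.04047757399367639 [0.1 0.6 0.2]
```

View pics/w2.png

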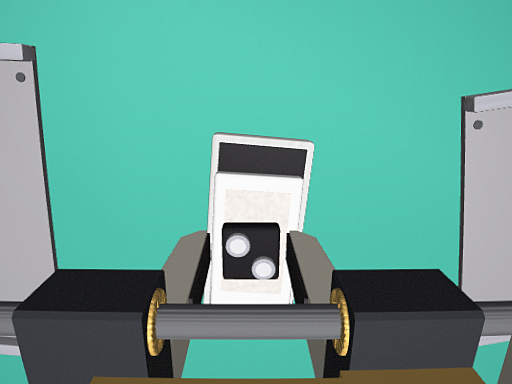

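The camera module sits centred between the closing fingers at about (251,250).

Call:
carry_out(
  steps=[
    {"xyz": [0, 0, 0], "rot": [0, 0, 0]},
    {"xyz": [0, 0, 0], "rot": [0, 0, 0]},
    {"xyz": [0, 0, 0], "rot": [0, 0, 0]},
    {"xyz": [0, 0, 0], "rot": [0, 0, 0]},
  ],
)

```text
t: 3.65
tool_pos: [0.564, 0.0646, 0.041]
orientation: [-2.24, -2.203, 0.0]
force: [-0.4, 0.9, -0.3]
opening: 0.0298
```

Call:
carry_out(
  steps=[
    {"xyz": [0, 0, 1], "rot": [0, 0, 0]},
    {"xyz": [0, 0, 3], "rot": [0, 0, 0]},
    {"xyz": [0, 0, 6], "rot": [0, 0, 0]},
    {"xyz": [0, 0, 6], "rot": [0, 0, 0]},
  ],
)

```text
t: 4.05
tool_pos: [0.5673, 0.0647, 0.1066]
orientation: [2.236, 2.199, 0.009]
force: [0.8, -0.1, 1.2]
opening: 0.0301
```

```bash
python3 look.py w3
```

```text
4.05 [0.5673 0.0647 0.1066] 89.0474448411059 0.03014551233104901 [ 0.8 -0.1  1.2]
```

View pics/w3.png

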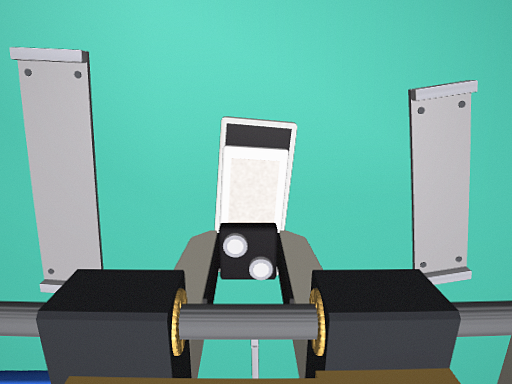

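Call:
carry_out(
  steps=[
    {"xyz": [-13.3, 29.8, 0], "rot": [0, 0, 0]},
    {"xyz": [-13.3, 29.8, 0], "rot": [0, 0, 0]},
    {"xyz": [-13.3, 29.8, 0], "rot": [0, 0, 0]},
    {"xyz": [-13.3, 29.8, 0], "rot": [0, 0, 0]},
    {"xyz": [-13.3, 29.8, 0], "rot": [0, 0, 0]},
    {"xyz": [-13.3, 29.8, 0], "rot": [0, 0, 0]},
    {"xyz": [-13.3, 29.8, 0], "rot": [0, 0, 0]},
    {"xyz": [-13.3, 29.8, 0], "rot": [0, 0, 0]},
    {"xyz": [-13.3, 29.8, -2], "rot": [0, 0, 0]},
    {"xyz": [-13.3, 29.8, -2], "rot": [0, 0, 0]},
  ],
)

```text
t: 5.1
tool_pos: [0.4292, 0.3609, 0.078]
orientation: [-2.239, -2.203, 0.008]
force: [-0.3, -0.7, -1.5]
opening: 0.0298
```

```bash
python3 look.py w4
```

```text
5.1 [0.4292 0.3609 0.078 ] 89.05131542211603 0.029787282553852164 [-0.3 -0.7 -1.5]
```

View pics/w4.png

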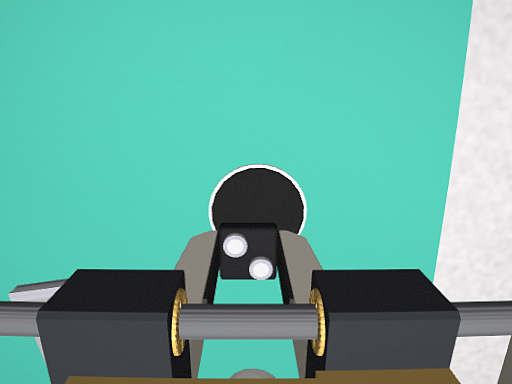

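```bash
python3 - <<'E'
from meas import *
im,c=load('w4')
hsv=cv2.cvtColor(im,cv2.COLOR_BGR2HSV)
g=cv2.inRange(hsv,(70,90,40),(95,255,255))
pts=[]
for v in range(166,226,3):
    row=g[v,190:330]; ks=np.where(row==0)[0]+190
    if len(ks)<10: continue
    pts+= [(ks[0]-.5,v),(ks[-1]+.5,v)]
P=p2w(pts,.004,c)*1000
A=np.c_[2*P,np.ones(len(P))];s=np.linalg.lstsq(A,(P**2).sum(1),rcond=None)[0]
print(s[:2],np.sqrt(s[2]+s[0]**2+s[1]**2))
E
```

```text
[429.61847807 366.55970271] 34.14742266041786
```

Call:
carry_out(
  steps=[
    {"xyz": [0, 0.2, 0], "rot": [0, 0, 0]},
    {"xyz": [0, 0.2, -3], "rot": [0, 0, 0]},
    {"xyz": [0, 0.2, -4.5], "rot": [0, 0, 0]},
    {"xyz": [0, 0.2, -5], "rot": [0, 0, 0]},
    {"xyz": [0, 0.2, -5.3], "rot": [0, 0, 0]},
    {"xyz": [0, 0.2, -5.3], "rot": [0, 0, 0]},
    {"xyz": [0, 0.2, -5.3], "rot": [0, 0, 0]},
    {"xyz": [0, 0.2, -5.3], "rot": [0, 0, 0]},
  ],
)

```text
t: 5.95
tool_pos: [0.4316, 0.365, 0.029]
orientation: [2.24, 2.203, 0.002]
force: [-0.4, 0.2, -1.0]
opening: 0.0298
```

Call:
carry_out(
  steps=[
    {"xyz": [0, 0, -0.1], "rot": [0, 0, 0]},
    {"xyz": [0, 0, -0.1], "rot": [0, 0, 0]},
    {"xyz": [0, 0, -0.1], "rot": [0, 0, 0]},
  ],
)

```text
t: 6.25
tool_pos: [0.431, 0.3647, 0.0271]
orientation: [2.24, 2.203, 0.0]
force: [-0.6, 0.3, 0.3]
opening: 0.0299
```

Call:
carry_out(
  steps=[
    {"xyz": [0, 0, 0], "rot": [0, 0, 0]},
    {"xyz": [0, 0, 0], "rot": [0, 0, 0]},
    {"xyz": [0, 0, 0], "rot": [0, 0, 0]},
    {"xyz": [0, 0, 0], "rot": [0, 0, 0]},
    {"xyz": [0, 0, 0], "rot": [0, 0, 0]},
  ],
  grip=0.75,
)

```text
t: 6.75
tool_pos: [0.431, 0.3646, 0.027]
orientation: [2.24, 2.203, -0.0]
force: [-1.0, -0.3, 0.8]
opening: 0.0654
```

Call:
carry_out(
  steps=[
    {"xyz": [0, 0, 3], "rot": [0, 0, 0]},
    {"xyz": [0, 0, 8], "rot": [0, 0, 0]},
    {"xyz": [0, 0, 13], "rot": [0, 0, 0]},
    {"xyz": [0, 0, 13], "rot": [0, 0, 0]},
  ],
)

```text
t: 7.15
tool_pos: [0.4351, 0.3675, 0.1661]
orientation: [2.238, 2.201, 0.021]
force: [0.7, 0.3, 0.3]
opening: 0.07
```

```bash
python3 look.py w5
```

```text
7.15 [0.4351 0.3675 0.1661] 89.0465769606749 0.07001391393384584 [0.7 0.3 0.3]
```

View pics/w5.png

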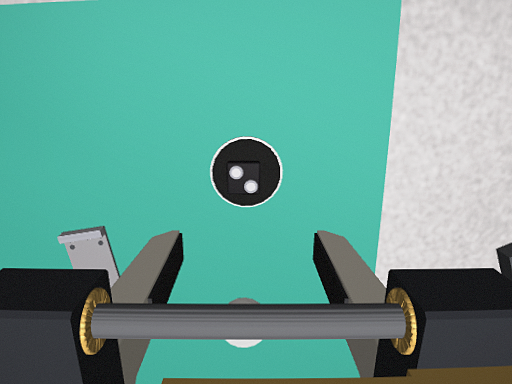

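The camera module at (244,178) lies flat on the pad, whose centre is (246,172). That is within about 5 mm, which is fine. The battery is next.

Call:
carry_out(
  steps=[
    {"xyz": [14.0, -29.8, 0], "rot": [0, 0, -3.4]},
    {"xyz": [14.0, -29.8, 0], "rot": [0, 0, -3.4]},
    {"xyz": [14.0, -29.8, 0], "rot": [0, 0, -3.4]},
    {"xyz": [14.0, -29.8, 0], "rot": [0, 0, -3.4]},
    {"xyz": [14.0, -29.8, 0], "rot": [0, 0, -3.4]},
    {"xyz": [14.0, -29.8, 0], "rot": [0, 0, -3.4]},
    {"xyz": [14.0, -29.8, 0], "rot": [0, 0, -3.4]},
    {"xyz": [14.0, -29.8, 0], "rot": [0, 0, -3.4]},
    {"xyz": [14.0, -29.8, 0], "rot": [0, 0, -3.4]},
  ],
)

```text
t: 8.1
tool_pos: [0.5701, 0.0662, 0.1553]
orientation: [-2.305, -2.132, 0.003]
force: [-0.1, 0.5, -0.2]
opening: 0.0695
```

```bash
python3 look.py w6
```

```text
8.1 [0.5701 0.0662 0.1553] 85.5364386507203 0.06949985042601434 [-0.1  0.5 -0.2]
```

View pics/w6.png

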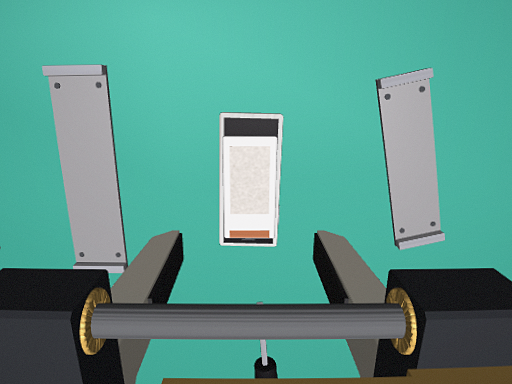

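Call:
carry_out(
  steps=[
    {"xyz": [0.1, 0, -4], "rot": [0, 0, 0]},
    {"xyz": [0.1, 0, -8], "rot": [0, 0, 0]},
    {"xyz": [0.1, 0, -11], "rot": [0, 0, 0]},
    {"xyz": [0.1, 0, -11.5], "rot": [0, 0, 0]},
    {"xyz": [0.1, 0, -12.2], "rot": [0, 0, 0]},
    {"xyz": [0.1, 0, -12.2], "rot": [0, 0, 0]},
    {"xyz": [0.1, 0, -12.2], "rot": [0, 0, 0]},
  ],
)

```text
t: 8.85
tool_pos: [0.5733, 0.067, 0.037]
orientation: [2.302, 2.135, 0.003]
force: [0.6, -0.1, 0.0]
opening: 0.0697
```

```bash
python3 look.py w7
```

```text
8.85 [0.5733 0.067  0.037 ] 85.66817880756587 0.06972317697582568 [ 0.6 -0.1  0. ]
```

View pics/w7.png

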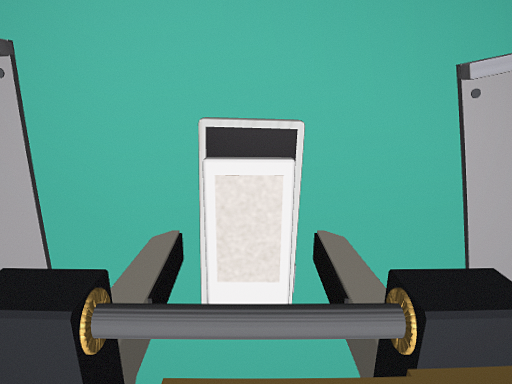

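Call:
carry_out(
  steps=[
    {"xyz": [0, 0, -0.1], "rot": [0, 0, 0]},
    {"xyz": [0, 0, -0.1], "rot": [0, 0, 0]},
    {"xyz": [0, 0, -0.1], "rot": [0, 0, 0]},
  ],
)

```text
t: 9.2
tool_pos: [0.5723, 0.0665, 0.0345]
orientation: [2.304, 2.135, 0.001]
force: [-0.7, 0.1, 1.0]
opening: 0.0696
```

Call:
carry_out(
  steps=[
    {"xyz": [0, 0, -0.1], "rot": [0, 0, 0]},
    {"xyz": [0, 0, -0.1], "rot": [0, 0, 0]},
    {"xyz": [0, 0, -0.1], "rot": [0, 0, 0]},
    {"xyz": [0, 0, -0.1], "rot": [0, 0, 0]},
    {"xyz": [0, 0, -0.1], "rot": [0, 0, 0]},
    {"xyz": [0, 0, -0.1], "rot": [0, 0, 0]},
  ],
  grip=0.4,
  force=15,
)

```text
t: 9.8
tool_pos: [0.5719, 0.0666, 0.033]
orientation: [-2.304, -2.135, 0.0]
force: [0.4, 0.6, -0.8]
opening: 0.0456
```

Call:
carry_out(
  steps=[
    {"xyz": [0, 0, 0.5], "rot": [0, 0, 0]},
    {"xyz": [0, 0, 2], "rot": [0, 0, 0]},
    {"xyz": [0, 0, 5], "rot": [0, 0, 0]},
    {"xyz": [0, 0, 7], "rot": [0, 0, 0]},
    {"xyz": [0, 0, 7], "rot": [0, 0, 0]},
  ],
)

```text
t: 10.3
tool_pos: [0.5751, 0.0667, 0.1083]
orientation: [2.3, 2.132, 0.009]
force: [0.5, -0.2, 0.2]
opening: 0.0453
```

```bash
python3 look.py w8
```

```text
10.3 [0.5751 0.0667 0.1083] 85.64527184657177 0.045328551796530475 [ 0.5 -0.2  0.2]
```

View pics/w8.png

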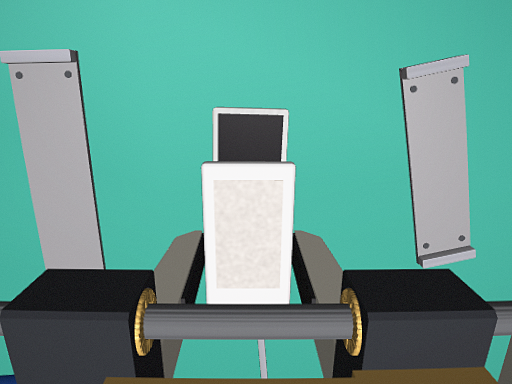

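Call:
carry_out(
  steps=[
    {"xyz": [-14.3, -42.8, 0], "rot": [0, 0, -1.7]},
    {"xyz": [-14.3, -42.8, 0], "rot": [0, 0, -1.7]},
    {"xyz": [-14.3, -42.8, 0], "rot": [0, 0, -1.7]},
    {"xyz": [-14.3, -42.8, 0], "rot": [0, 0, -1.7]},
    {"xyz": [-14.3, -42.8, 0], "rot": [0, 0, -1.7]},
    {"xyz": [-14.3, -42.8, 0], "rot": [0, 0, -1.7]},
    {"xyz": [-14.3, -42.8, 0], "rot": [0, 0, -1.7]},
    {"xyz": [-14.3, -42.8, 0], "rot": [0, 0, -1.7]},
    {"xyz": [-14.3, -42.8, 0], "rot": [0, 0, -1.7]},
    {"xyz": [-14.3, -42.8, 0], "rot": [0, 0, -1.7]},
  ],
)

```text
t: 11.35
tool_pos: [0.4261, -0.3662, 0.1023]
orientation: [2.341, 2.095, -0.003]
force: [1.0, -0.2, -1.0]
opening: 0.0459
```

Call:
carry_out(
  steps=[
    {"xyz": [0, 0, 0], "rot": [0, 0, 0]},
    {"xyz": [0, 0, 0], "rot": [0, 0, 0]},
  ],
)

```text
t: 11.55
tool_pos: [0.4288, -0.3601, 0.102]
orientation: [-2.334, -2.1, -0.001]
force: [-0.1, -0.1, -1.2]
opening: 0.0454
```

```bash
python3 look.py w9
```

```text
11.55 [ 0.4288 -0.3601  0.102 ] 83.95429096017284 0.045397754602056736 [-0.1 -0.1 -1.2]
```

View pics/w9.png

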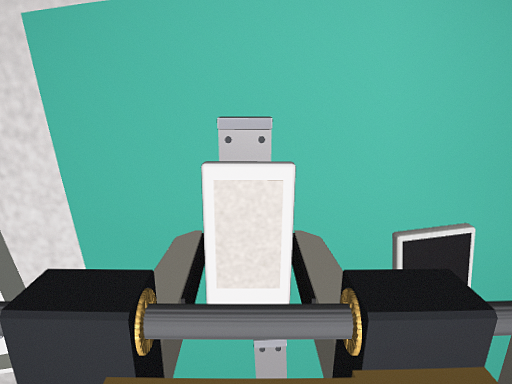

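```bash
python3 - <<'E'
from meas import *
im,c=load('w9')
P=p2w([(217.5,118),(272,118)],.014,c)*1000
Q=p2w([(253,360),(286,360)],.006,c)*1000
e=P.mean(0);q=Q.mean(0);print(P,Q,e,q); d=q-e; d/=np.linalg.norm(d); a=np.degrees(np.arctan2(d[1],d[0]));print(a,e+63*d)
n=P[1]-P[0];print('jaw ang',np.degrees(np.arctan2(n[1],n[0]))-90)
E
```

```text
[[ 364.41776198 -374.53470116]
 [ 368.36491304 -337.54746917]] [[ 576.04668075 -371.61397604]
 [ 579.30089914 -342.49720435]] [ 366.39133751 -356.04108517] [ 577.67378995 -357.05559019]
-0.27511233937758917 [ 429.39061126 -356.34358582]
jaw ang -6.0913560400683195
```

Call:
carry_out(
  steps=[
    {"xyz": [0, -0.2, -2], "rot": [0, 0, 0]},
    {"xyz": [0, -0.2, -5], "rot": [0, 0, 0]},
    {"xyz": [0, -0.2, -6.5], "rot": [0, 0, 0]},
    {"xyz": [0, -0.2, -7.2], "rot": [0, 0, 0]},
    {"xyz": [0, -0.2, -7.6], "rot": [0, 0, 0]},
    {"xyz": [0, -0.2, -7.6], "rot": [0, 0, 0]},
    {"xyz": [0, -0.2, -7.6], "rot": [0, 0, 0]},
    {"xyz": [0, -0.2, -7.6], "rot": [0, 0, 0]},
  ],
)

```text
t: 12.4
tool_pos: [0.4296, -0.364, 0.0282]
orientation: [2.334, 2.1, 0.0]
force: [-0.2, 0.8, -0.2]
opening: 0.0463
```

Call:
carry_out(
  steps=[
    {"xyz": [0, 0, 0], "rot": [0, 0, 0]},
    {"xyz": [0, 0, 0], "rot": [0, 0, 0]},
    {"xyz": [0, 0, -0.1], "rot": [0, 0, 0]},
    {"xyz": [0, 0, -0.1], "rot": [0, 0, 0]},
  ],
)

```text
t: 12.8
tool_pos: [0.4289, -0.3633, 0.0259]
orientation: [-2.336, -2.101, 0.0]
force: [0.3, 0.1, -0.6]
opening: 0.0456
```

Call:
carry_out(
  steps=[
    {"xyz": [0, 0, -0.1], "rot": [0, 0, 0]},
    {"xyz": [0, 0, -0.1], "rot": [0, 0, 0]},
    {"xyz": [0, 0, -0.1], "rot": [0, 0, 0]},
  ],
)

```text
t: 13.1
tool_pos: [0.4289, -0.3633, 0.0249]
orientation: [-2.336, -2.101, 0.0]
force: [-0.4, 0.1, -0.3]
opening: 0.0458
```

Call:
carry_out(
  steps=[
    {"xyz": [0, 0, 0], "rot": [0, 0, 0]},
    {"xyz": [0, 0, 0], "rot": [0, 0, 0]},
    {"xyz": [0, 0, 0], "rot": [0, 0, 0]},
    {"xyz": [0, 0, 0], "rot": [0, 0, 0]},
  ],
  grip=0.75,
)

```text
t: 13.5
tool_pos: [0.429, -0.3634, 0.0251]
orientation: [2.336, 2.101, 0.0]
force: [0.7, 0.4, -1.0]
opening: 0.0688
```

Call:
carry_out(
  steps=[
    {"xyz": [0, 0, 3], "rot": [0, 0, 0]},
    {"xyz": [0, 0, 8], "rot": [0, 0, 0]},
    {"xyz": [0, 0, 13], "rot": [0, 0, 0]},
    {"xyz": [0, 0, 13], "rot": [0, 0, 0]},
  ],
)

```text
t: 13.9
tool_pos: [0.4326, -0.3669, 0.1641]
orientation: [2.325, 2.092, 0.001]
force: [0.8, -0.6, 0.2]
opening: 0.0695
```

```bash
python3 look.py w10
```

```text
13.9 [ 0.4326 -0.3669  0.1641] 83.94553297799364 0.06950040344942604 [ 0.8 -0.6  0.2]
```

View pics/w10.png

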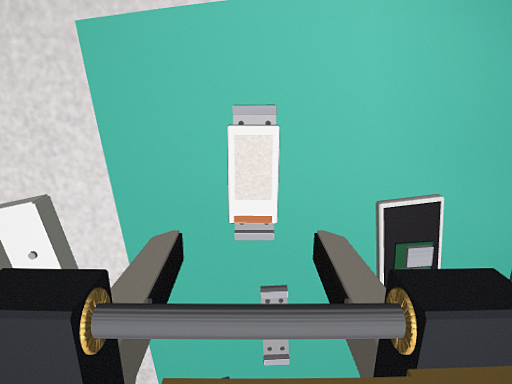

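```bash
python3 - <<'E'
from meas import *
im,c=load('w10')
rect('hold',[(233,105),(275,105),(274,239),(234,239)],.014,c)
rect('batt',[(228,126),(279,126),(277,222),(230,222)],.014,c)
rect('bdhold',[(261,287),(287,287),(289,364),(264,364)],.014,c)
E
```

```text
hold ctr 427.7 -362.7 size 124.4 38.2 len ang -5.9
batt ctr 427.8 -363.2 size 89.3 44.2 len ang -5.8
bdhold ctr 592.9 -356.6 size 98.8 27.4 len ang -3.4
```

The battery at (253,174) is centred in its holder to within 1 mm. The board is next.

Call:
carry_out(
  steps=[
    {"xyz": [11, 14.6, 0], "rot": [0, 0, 7]},
    {"xyz": [11, 14.6, 0], "rot": [0, 0, 7]},
    {"xyz": [11, 14.6, 0], "rot": [0, 0, 7]},
    {"xyz": [11, 14.6, 0], "rot": [0, 0, 7]},
    {"xyz": [11, 14.6, 0], "rot": [0, 0, 7]},
    {"xyz": [11, 14.6, 0], "rot": [0, 0, 7]},
  ],
)

```text
t: 14.55
tool_pos: [0.5384, -0.2165, 0.1533]
orientation: [-2.199, -2.24, 0.002]
force: [0.5, -0.8, 0.4]
opening: 0.0696
```

```bash
python3 look.py w11
```

```text
14.55 [ 0.5384 -0.2165  0.1533] 91.05875426009942 0.06962123206987385 [ 0.5 -0.8  0.4]
```

View pics/w11.png

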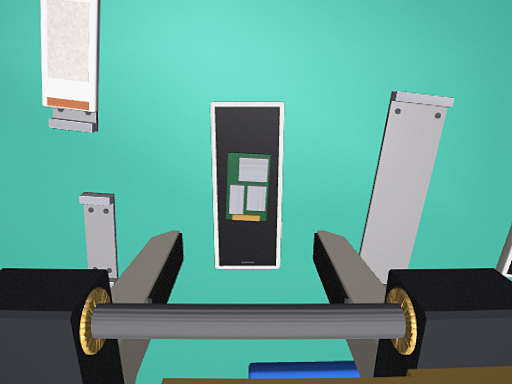

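```bash
python3 - <<'E'
from meas import *
im,c=load('w11')
rect('board',[(228,153),(271,155),(267,221),(226,219)],.022,c)
rect('lph',[(210,102),(284,102),(280,269),(215,269)],.014,c)
E
```

```text
board ctr 537.4 -216.8 size 58.7 36.1 len ang -1.6
lph ctr 542.8 -217.2 size 152.9 61.5 len ang 1.0
```

Call:
carry_out(
  steps=[
    {"xyz": [-0.1, 0, -4], "rot": [0, 0, -2]},
    {"xyz": [-0.1, 0, -8], "rot": [0, 0, -2]},
    {"xyz": [-0.1, 0, -10], "rot": [0, 0, -2]},
    {"xyz": [-0.1, 0, -11.5], "rot": [0, 0, -2]},
    {"xyz": [-0.1, 0, -12], "rot": [0, 0, -2]},
    {"xyz": [-0.1, 0, -12], "rot": [0, 0, -2]},
    {"xyz": [-0.1, 0, -12], "rot": [0, 0, -2]},
    {"xyz": [-0.1, 0, -12], "rot": [0, 0, -2]},
    {"xyz": [-0.1, 0, -12], "rot": [0, 0, -2]},
  ],
)

```text
t: 15.5
tool_pos: [0.5389, -0.2178, 0.0363]
orientation: [2.24, 2.2, 0.001]
force: [0.8, -0.3, -1.2]
opening: 0.0703
```

```bash
python3 look.py w12
```

```text
15.5 [ 0.5389 -0.2178  0.0363] 88.94722427185015 0.07031410738480974 [ 0.8 -0.3 -1.2]
```

View pics/w12.png

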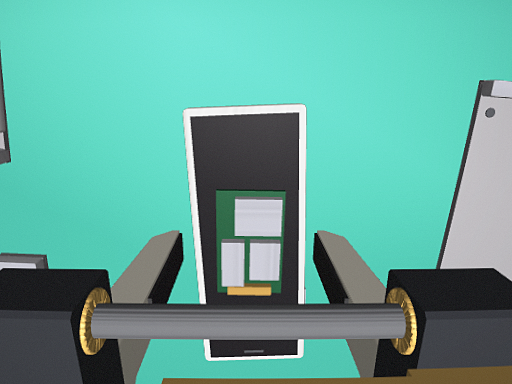

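Call:
carry_out(
  steps=[
    {"xyz": [-0.1, 0, -0.2], "rot": [0, 0, 0]},
    {"xyz": [-0.1, 0, -0.2], "rot": [0, 0, 0]},
    {"xyz": [-0.1, 0, -0.2], "rot": [0, 0, 0]},
  ],
)

```text
t: 15.85
tool_pos: [0.5369, -0.2173, 0.0329]
orientation: [-2.242, -2.201, 0.0]
force: [-0.2, -0.8, 0.2]
opening: 0.0696
```

Call:
carry_out(
  steps=[
    {"xyz": [0, 0, 0], "rot": [0, 0, 0]},
    {"xyz": [0, 0, 0], "rot": [0, 0, 0]},
    {"xyz": [0, 0, 0], "rot": [0, 0, 0]},
    {"xyz": [0, 0, 0], "rot": [0, 0, 0]},
    {"xyz": [0, 0, 0], "rot": [0, 0, 0]},
    {"xyz": [0, 0, 0], "rot": [0, 0, 0]},
    {"xyz": [0, 0, 0], "rot": [0, 0, 0]},
  ],
  grip=0.3,
  force=12,
)

```text
t: 16.55
tool_pos: [0.537, -0.2174, 0.033]
orientation: [2.242, 2.201, -0.0]
force: [0.4, -0.7, -0.7]
opening: 0.0358
```

Call:
carry_out(
  steps=[
    {"xyz": [0, 0, 0.5], "rot": [0, 0, 0]},
    {"xyz": [0, 0, 2], "rot": [0, 0, 0]},
    {"xyz": [0, 0, 5], "rot": [0, 0, 0]},
    {"xyz": [0, 0, 7], "rot": [0, 0, 0]},
    {"xyz": [0, 0, 7], "rot": [0, 0, 0]},
  ],
)

```text
t: 17.05
tool_pos: [0.5398, -0.2188, 0.1083]
orientation: [2.237, 2.196, 0.004]
force: [0.2, -0.3, -0.6]
opening: 0.0358
```

```bash
python3 look.py w13
```

```text
17.05 [ 0.5398 -0.2188  0.1083] 88.94416444254114 0.03584877132610503 [ 0.2 -0.3 -0.6]
```

View pics/w13.png

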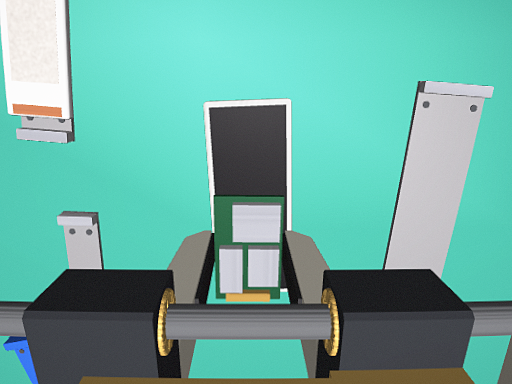

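Call:
carry_out(
  steps=[
    {"xyz": [5.8, -13.9, 0], "rot": [0, 0, -2]},
    {"xyz": [5.8, -13.9, 0], "rot": [0, 0, -2]},
    {"xyz": [5.8, -13.9, 0], "rot": [0, 0, -2]},
    {"xyz": [5.8, -13.9, 0], "rot": [0, 0, -2]},
    {"xyz": [5.8, -13.9, 0], "rot": [0, 0, -2]},
    {"xyz": [5.8, -13.9, 0], "rot": [0, 0, -2]},
    {"xyz": [5.8, -13.9, 0], "rot": [0, 0, -2]},
  ],
)

```text
t: 17.8
tool_pos: [0.5948, -0.3551, 0.1032]
orientation: [-2.278, -2.162, -0.0]
force: [-0.5, 1.0, -0.1]
opening: 0.0361
```

```bash
python3 look.py w14
```

```text
17.8 [ 0.5948 -0.3551  0.1032] 87.00264535059057 0.03607151554628809 [-0.5  1.  -0.1]
```

View pics/w14.png

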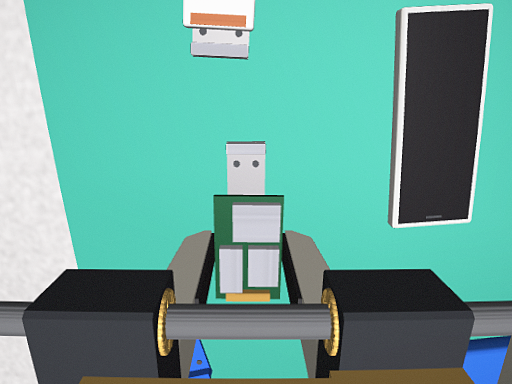

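```bash
python3 - <<'E'
from meas import *
im,c=load('w14')
P=p2w([(225.5,142),(266.5,142)],.014,c)*1000
e=P.mean(0);n=P[1]-P[0];a=np.degrees(np.arctan2(n[1],n[0]))-90
print(P,a)
for A in (a,-2.7): print(e+47*np.array([np.cos(np.radians(A)),np.sin(np.radians(A))]))
# board in hand, top at TCPz-.011
rect('board',[(214,195),(284,195),(280,301),(216,300)],.103-.011,c)
E
```

```text
[[ 548.14805048 -368.75354118]
 [ 549.66245432 -340.15933766]] -3.0316618844896794
[ 595.83947408 -356.94216579]
[ 595.85307652 -356.6704426 ]
board ctr 594.0 -355.4 size 60.1 34.7 len ang -3.3
```

Call:
carry_out(
  steps=[
    {"xyz": [0.1, -0.1, -2], "rot": [0, 0, 0]},
    {"xyz": [0.1, -0.1, -5], "rot": [0, 0, 0]},
    {"xyz": [0.1, -0.1, -6.5], "rot": [0, 0, 0]},
    {"xyz": [0.1, -0.1, -7.2], "rot": [0, 0, 0]},
    {"xyz": [0.1, -0.1, -7.5], "rot": [0, 0, 0]},
    {"xyz": [0.1, -0.1, -7.7], "rot": [0, 0, 0]},
    {"xyz": [0.1, -0.1, -7.7], "rot": [0, 0, 0]},
    {"xyz": [0.1, -0.1, -7.7], "rot": [0, 0, 0]},
    {"xyz": [0.1, -0.1, -7.7], "rot": [0, 0, 0]},
    {"xyz": [0.1, -0.1, -7.7], "rot": [0, 0, 0]},
  ],
)

```text
t: 18.85
tool_pos: [0.5963, -0.3576, 0.0266]
orientation: [2.279, 2.161, 0.0]
force: [0.2, -0.3, 0.2]
opening: 0.0359
```

Call:
carry_out(
  steps=[
    {"xyz": [0, 0, -0.05], "rot": [0, 0, 0]},
    {"xyz": [0, 0, -0.1], "rot": [0, 0, 0]},
    {"xyz": [0, 0, -0.1], "rot": [0, 0, 0]},
    {"xyz": [0, 0, -0.1], "rot": [0, 0, 0]},
  ],
)

```text
t: 19.25
tool_pos: [0.596, -0.3574, 0.0251]
orientation: [2.28, 2.161, -0.0]
force: [-0.4, -0.2, 0.6]
opening: 0.0358
```

Call:
carry_out(
  steps=[
    {"xyz": [0, 0, 0], "rot": [0, 0, 0]},
    {"xyz": [0, 0, 0], "rot": [0, 0, 0]},
    {"xyz": [0, 0, 0], "rot": [0, 0, 0]},
    {"xyz": [0, 0, 0], "rot": [0, 0, 0]},
    {"xyz": [0, 0, 0], "rot": [0, 0, 0]},
  ],
  grip=0.7,
)

```text
t: 19.75
tool_pos: [0.596, -0.3574, 0.025]
orientation: [-2.28, -2.161, -0.0]
force: [0.8, 0.1, -0.1]
opening: 0.0646
```

Call:
carry_out(
  steps=[
    {"xyz": [0, 0, 3], "rot": [0, 0, 0]},
    {"xyz": [0, 0, 8], "rot": [0, 0, 0]},
    {"xyz": [0, 0, 13], "rot": [0, 0, 0]},
    {"xyz": [0, 0, 13], "rot": [0, 0, 0]},
  ],
  grip=0.9,
)

```text
t: 20.15
tool_pos: [0.6002, -0.3603, 0.1658]
orientation: [2.269, 2.151, 0.005]
force: [1.8, -0.5, 0.9]
opening: 0.0835
```

```bash
python3 look.py w15
```

```text
20.15 [ 0.6002 -0.3603  0.1658] 86.9438009874763 0.08348902438758986 [ 1.8 -0.5  0.9]
```

View pics/w15.png

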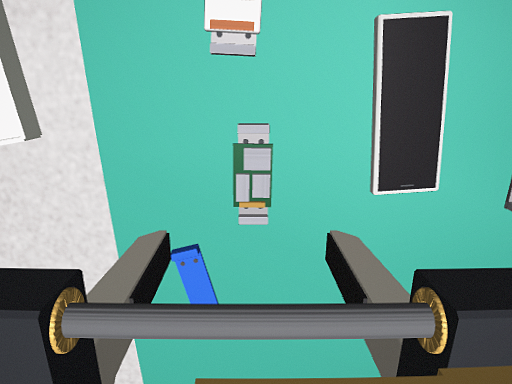

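Call:
carry_out(
  steps=[
    {"xyz": [-5.3, 14, 0], "rot": [0, 0, 4]},
    {"xyz": [-5.3, 14, 0], "rot": [0, 0, 4]},
    {"xyz": [-5.3, 14, 0], "rot": [0, 0, 4]},
    {"xyz": [-5.3, 14, 0], "rot": [0, 0, 4]},
    {"xyz": [-5.3, 14, -3], "rot": [0, 0, 4]},
    {"xyz": [-5.3, 14, -7], "rot": [0, 0, 4]},
    {"xyz": [-5.3, 14, -10], "rot": [0, 0, 4]},
    {"xyz": [-5.3, 14, -10], "rot": [0, 0, 4]},
  ],
)

```text
t: 21.0
tool_pos: [0.5386, -0.2154, 0.0487]
orientation: [-2.196, -2.232, 0.005]
force: [-0.4, 0.1, -1.5]
opening: 0.0837
```

```bash
python3 look.py w16
```

```text
21.0 [ 0.5386 -0.2154  0.0487] 90.93650400363532 0.08365516124630852 [-0.4  0.1 -1.5]
```

View pics/w16.png

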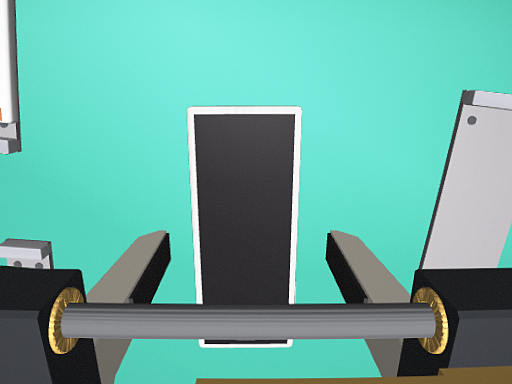

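Centred and aligned. Descending now (commanded z is about 0.055).

Call:
carry_out(
  steps=[
    {"xyz": [0, 0, 0], "rot": [0, 0, 0]},
    {"xyz": [0, 0, -1.5], "rot": [0, 0, 0]},
    {"xyz": [0, 0, -2.5], "rot": [0, 0, 0]},
    {"xyz": [0, 0, -3.2], "rot": [0, 0, 0]},
    {"xyz": [0, 0, -3.2], "rot": [0, 0, 0]},
    {"xyz": [0, 0, -3.2], "rot": [0, 0, 0]},
    {"xyz": [0, 0, -3.2], "rot": [0, 0, 0]},
  ],
)

```text
t: 21.75
tool_pos: [0.5433, -0.2175, 0.0235]
orientation: [2.203, 2.239, 0.0]
force: [0.8, 0.1, 0.6]
opening: 0.0832
```

Call:
carry_out(
  steps=[
    {"xyz": [0, 0, -0.1], "rot": [0, 0, 0]},
    {"xyz": [0, 0, -0.1], "rot": [0, 0, 0]},
    {"xyz": [0, 0, -0.1], "rot": [0, 0, 0]},
    {"xyz": [0, 0, -0.1], "rot": [0, 0, 0]},
    {"xyz": [0, 0, -0.1], "rot": [0, 0, 0]},
    {"xyz": [0, 0, -0.1], "rot": [0, 0, 0]},
    {"xyz": [0, 0, -0.1], "rot": [0, 0, 0]},
  ],
  grip=0.55,
  force=30,
)

```text
t: 22.45
tool_pos: [0.5431, -0.2174, 0.0222]
orientation: [2.203, 2.24, 0.0]
force: [-1.3, 0.6, 2.1]
opening: 0.0613
```

Call:
carry_out(
  steps=[
    {"xyz": [0, 0, 0.5], "rot": [0, 0, 0]},
    {"xyz": [0, 0, 1.5], "rot": [0, 0, 0]},
    {"xyz": [0, 0, 3], "rot": [0, 0, 0]},
    {"xyz": [0, 0, 5], "rot": [0, 0, 0]},
    {"xyz": [0, 0, 7], "rot": [0, 0, 0]},
    {"xyz": [0, 0, 7], "rot": [0, 0, 0]},
  ],
)

```text
t: 23.05
tool_pos: [0.5456, -0.2187, 0.0969]
orientation: [2.198, 2.235, 0.003]
force: [1.0, -0.5, 0.2]
opening: 0.0619
```

```bash
python3 look.py w17
```

```text
23.05 [ 0.5456 -0.2187  0.0969] 90.94404690839822 0.06192089507869448 [ 1.  -0.5  0.2]
```

View pics/w17.png

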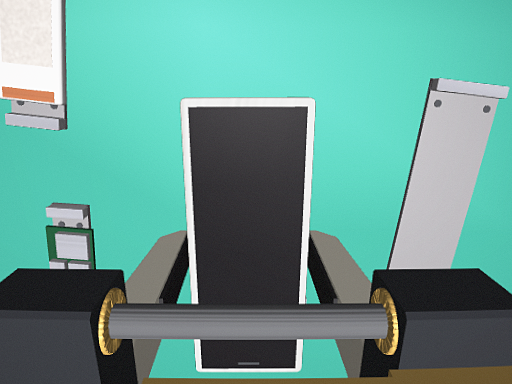

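Call:
carry_out(
  steps=[
    {"xyz": [0.8, 14, 0], "rot": [0, 0, -5.6]},
    {"xyz": [0.8, 14, 0], "rot": [0, 0, -5.6]},
    {"xyz": [0.8, 14, 0], "rot": [0, 0, -5.6]},
    {"xyz": [0.8, 14, 0], "rot": [0, 0, -5.6]},
    {"xyz": [0.8, 14, 0], "rot": [0, 0, -5.6]},
    {"xyz": [0.8, 14, 0], "rot": [0, 0, -5.6]},
    {"xyz": [0.8, 14, 0], "rot": [0, 0, -5.6]},
  ],
)

```text
t: 23.8
tool_pos: [0.5508, -0.0786, 0.0917]
orientation: [-2.311, -2.127, 0.001]
force: [0.1, -0.2, -1.6]
opening: 0.0617
```

```bash
python3 look.py w18
```

```text
23.8 [ 0.5508 -0.0786  0.0917] 85.2529212722689 0.061680056260345735 [ 0.1 -0.2 -1.6]
```

View pics/w18.png

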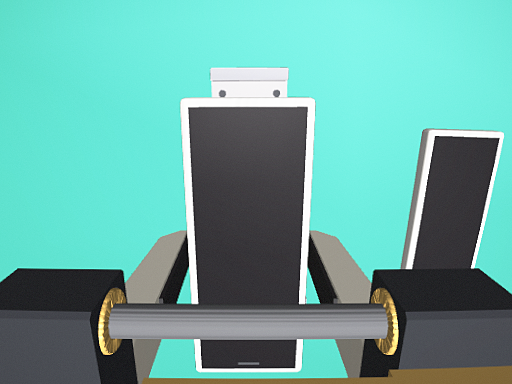

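```bash
python3 - <<'E'
from meas import *
im,c=load('w18')
P=p2w([(210.5,68),(288.5,68)],.014,c)*1000
e=P.mean(0);n=P[1]-P[0];a=np.degrees(np.arctan2(n[1],n[0]))-90
print(P,a,np.hypot(*n))
for A in (a,-4.7): print(e+95*np.array([np.cos(np.radians(A)),np.sin(np.radians(A))]))
rect('phone',[(181,98),(315,98),(302,372),(196,372)],.0917-.022+.014-.0005,c)
E
```

```text
[[454.9674507  -94.83435406]
 [459.04661271 -45.89292236]] -4.764466429768575 49.11113213457977
[551.67876517 -78.25432154]
[551.68758345 -78.14779653]
phone ctr 550.2 -78.5 size 152.3 61.4 len ang -4.8
```

Call:
carry_out(
  steps=[
    {"xyz": [0.1, 0, -2], "rot": [0, 0, 0]},
    {"xyz": [0.1, 0, -4], "rot": [0, 0, 0]},
    {"xyz": [0.1, 0, -5.5], "rot": [0, 0, 0]},
    {"xyz": [0.1, 0, -6.2], "rot": [0, 0, 0]},
    {"xyz": [0.1, 0, -6.4], "rot": [0, 0, 0]},
    {"xyz": [0.1, 0, -6.5], "rot": [0, 0, 0]},
    {"xyz": [0.1, 0, -6.5], "rot": [0, 0, 0]},
    {"xyz": [0.1, 0, -6.5], "rot": [0, 0, 0]},
    {"xyz": [0.1, 0, -6.5], "rot": [0, 0, 0]},
  ],
)

```text
t: 24.75
tool_pos: [0.5525, -0.0775, 0.0277]
orientation: [2.309, 2.129, 0.001]
force: [-0.9, -0.6, -1.5]
opening: 0.0616
```

Call:
carry_out(
  steps=[
    {"xyz": [-0.1, 0, 0], "rot": [0, 0, 0]},
    {"xyz": [-0.1, 0, -0.1], "rot": [0, 0, 0]},
    {"xyz": [-0.1, 0, -0.1], "rot": [0, 0, 0]},
    {"xyz": [-0.1, 0, -0.1], "rot": [0, 0, 0]},
  ],
)

```text
t: 25.15
tool_pos: [0.5511, -0.0774, 0.0262]
orientation: [2.31, 2.129, 0.0]
force: [0.1, -0.9, 0.3]
opening: 0.0614
```

Call:
carry_out(
  steps=[
    {"xyz": [0, 0, 0], "rot": [0, 0, 0]},
    {"xyz": [0, 0, 0], "rot": [0, 0, 0]},
    {"xyz": [0, 0, 0], "rot": [0, 0, 0]},
    {"xyz": [0, 0, 0], "rot": [0, 0, 0]},
    {"xyz": [0, 0, 0], "rot": [0, 0, 0]},
  ],
  grip=0.9,
)

```text
t: 25.65
tool_pos: [0.551, -0.0774, 0.026]
orientation: [2.31, 2.129, 0.0]
force: [0.2, 1.0, 0.0]
opening: 0.0835
```

Call:
carry_out(
  steps=[
    {"xyz": [0, 0, 3], "rot": [0, 0, 0]},
    {"xyz": [0, 0, 8], "rot": [0, 0, 0]},
    {"xyz": [0, 0, 13], "rot": [0, 0, 0]},
    {"xyz": [0, 0, 13], "rot": [0, 0, 0]},
  ],
)

```text
t: 26.05
tool_pos: [0.5559, -0.0785, 0.165]
orientation: [2.301, 2.122, 0.012]
force: [0.8, -0.1, 1.4]
opening: 0.0837
```

```bash
python3 look.py w19
```

```text
26.05 [ 0.5559 -0.0785  0.165 ] 85.34748377838437 0.08367559935852326 [ 0.8 -0.1  1.4]
```

View pics/w19.png

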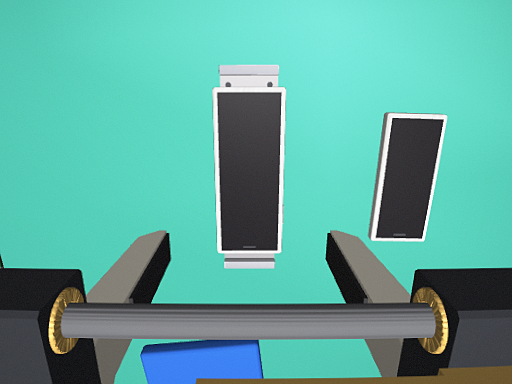

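```bash
python3 - <<'E'
from meas import *
im,c=load('w19')
rect('hold',[(219,65),(279,65),(275,269),(224,269)],.014,c)
rect('ph',[(212,88),(286,88),(281,254),(217,252)],.018,c)
hsv=cv2.cvtColor(im,cv2.COLOR_BGR2HSV)
rect('cph',[(388,112),(447,115),(425,241),(370,240)],.014,c)
E
```

```text
hold ctr 551.5 -77.5 size 189.7 50.4 len ang -4.6
ph ctr 551.3 -78.0 size 152.8 61.5 len ang -4.6
cph ctr 567.2 66.8 size 120.8 54.4 len ang -6.1
```

Call:
carry_out(
  steps=[
    {"xyz": [1.6, 14.4, 0], "rot": [0, 0, -0.8]},
    {"xyz": [1.6, 14.4, 0], "rot": [0, 0, -0.8]},
    {"xyz": [1.6, 14.4, 0], "rot": [0, 0, -0.8]},
    {"xyz": [1.6, 14.4, 0], "rot": [0, 0, -0.8]},
    {"xyz": [1.6, 14.4, -3], "rot": [0, 0, -0.8]},
    {"xyz": [1.6, 14.4, -7], "rot": [0, 0, -0.8]},
    {"xyz": [1.6, 14.4, -10], "rot": [0, 0, -0.8]},
    {"xyz": [1.6, 14.4, -10], "rot": [0, 0, -0.8]},
    {"xyz": [1.6, 14.4, -10], "rot": [0, 0, -0.8]},
  ],
)

```text
t: 27.0
tool_pos: [0.566, 0.0661, 0.0552]
orientation: [-2.324, -2.112, 0.003]
force: [0.9, 0.6, 0.6]
opening: 0.0836
```

```bash
python3 look.py w20
```

```text
27.0 [0.566  0.0661 0.0552] 84.5198903107077 0.0835963139492403 [0.9 0.6 0.6]
```

View pics/w20.png

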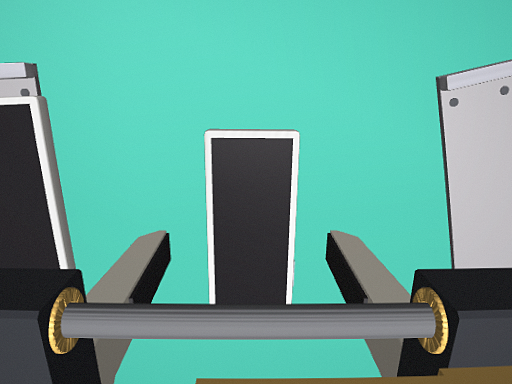

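Call:
carry_out(
  steps=[
    {"xyz": [0, 0.05, -1.5], "rot": [0, 0, 0]},
    {"xyz": [0, 0.05, -2.5], "rot": [0, 0, 0]},
    {"xyz": [0, 0.05, -3.2], "rot": [0, 0, 0]},
    {"xyz": [0, 0.05, -3.3], "rot": [0, 0, 0]},
    {"xyz": [0, 0.05, -3.3], "rot": [0, 0, 0]},
    {"xyz": [0, 0.05, -3.3], "rot": [0, 0, 0]},
    {"xyz": [0, 0.05, -3.3], "rot": [0, 0, 0]},
  ],
)

```text
t: 27.75
tool_pos: [0.5674, 0.0672, 0.0236]
orientation: [2.324, 2.113, 0.001]
force: [0.0, 0.6, -0.4]
opening: 0.0836
```

Call:
carry_out(
  steps=[
    {"xyz": [0, 0, -0.1], "rot": [0, 0, 0]},
    {"xyz": [0, 0, -0.1], "rot": [0, 0, 0]},
    {"xyz": [0, 0, -0.1], "rot": [0, 0, 0]},
    {"xyz": [0, 0, -0.1], "rot": [0, 0, 0]},
    {"xyz": [0, 0, -0.1], "rot": [0, 0, 0]},
    {"xyz": [0, 0, -0.1], "rot": [0, 0, 0]},
    {"xyz": [0, 0, -0.1], "rot": [0, 0, 0]},
    {"xyz": [0, 0, -0.1], "rot": [0, 0, 0]},
  ],
  grip=0.48,
  force=30,
)

```text
t: 28.55
tool_pos: [0.567, 0.0671, 0.0221]
orientation: [2.325, 2.113, 0.0]
force: [0.5, 0.1, 0.3]
opening: 0.0538
```

Call:
carry_out(
  steps=[
    {"xyz": [0, 0, 0.5], "rot": [0, 0, 0]},
    {"xyz": [0, 0, 1.5], "rot": [0, 0, 0]},
    {"xyz": [0, 0, 3], "rot": [0, 0, 0]},
    {"xyz": [0, 0, 5], "rot": [0, 0, 0]},
    {"xyz": [0, 0, 7], "rot": [0, 0, 0]},
    {"xyz": [0, 0, 7], "rot": [0, 0, 0]},
  ],
)

```text
t: 29.15
tool_pos: [0.57, 0.0672, 0.0969]
orientation: [2.321, 2.11, 0.009]
force: [0.4, -0.5, -0.7]
opening: 0.0537
```

Call:
carry_out(
  steps=[
    {"xyz": [-0.5, 14.5, 0], "rot": [0, 0, 13.8]},
    {"xyz": [-0.5, 14.5, 0], "rot": [0, 0, 13.8]},
    {"xyz": [-0.5, 14.5, 0], "rot": [0, 0, 13.8]},
    {"xyz": [-0.5, 14.5, 0], "rot": [0, 0, 13.8]},
    {"xyz": [-0.5, 14.5, 0], "rot": [0, 0, 13.8]},
    {"xyz": [-0.5, 14.5, 0], "rot": [0, 0, 13.8]},
    {"xyz": [-0.5, 14.5, 0], "rot": [0, 0, 13.8]},
    {"xyz": [-0.5, 14.5, 0], "rot": [0, 0, 13.8]},
  ],
)

```text
t: 29.95
tool_pos: [0.5622, 0.2109, 0.092]
orientation: [2.056, 2.375, -0.0]
force: [0.3, 0.7, -1.1]
opening: 0.0536
```

```bash
python3 look.py w21
```

```text
29.95 [0.5622 0.2109 0.092 ] 98.2400818262399 0.053623797646982885 [ 0.3  0.7 -1.1]
```

View pics/w21.png

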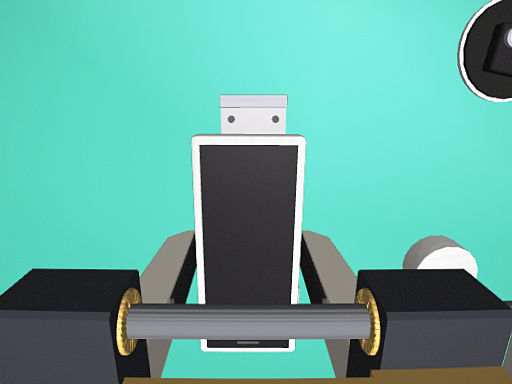

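```bash
python3 - <<'E'
from meas import *
im,c=load('w21')
P=p2w([(219.5,95),(287.5,95)],.014,c)*1000
e=P.mean(0);n=P[1]-P[0];a=np.degrees(np.arctan2(n[1],n[0]))-90
print(P,a,np.hypot(*n))
for A in (a,8.3): print(e+79*np.array([np.cos(np.radians(A)),np.sin(np.radians(A))]))
rect('phone',[(191,135),(305,135),(294,352),(202,352)],.092-.022+.014,c)
E
```

```text
[[487.91243572 181.24814335]
 [481.65454995 224.47980911]] 8.236490353076775 43.68223962195082
[562.96862309 214.18145858]
[562.95603017 214.26811611]
phone ctr 562.3 210.4 size 121.1 52.2 len ang 8.2
```

Call:
carry_out(
  steps=[
    {"xyz": [0, 0.2, -2], "rot": [0, 0, 0]},
    {"xyz": [0, 0.2, -4], "rot": [0, 0, 0]},
    {"xyz": [0, 0.2, -5.5], "rot": [0, 0, 0]},
    {"xyz": [0, 0.2, -6.2], "rot": [0, 0, 0]},
    {"xyz": [0, 0.2, -6.4], "rot": [0, 0, 0]},
    {"xyz": [0, 0.2, -6.5], "rot": [0, 0, 0]},
    {"xyz": [0, 0.2, -6.5], "rot": [0, 0, 0]},
    {"xyz": [0, 0.2, -6.5], "rot": [0, 0, 0]},
    {"xyz": [0, 0.2, -6.5], "rot": [0, 0, 0]},
    {"xyz": [0, 0.2, -6.5], "rot": [0, 0, 0]},
  ],
)

```text
t: 31.0
tool_pos: [0.5623, 0.2142, 0.0275]
orientation: [2.054, 2.377, 0.001]
force: [0.8, 0.1, -0.5]
opening: 0.0535
```

Call:
carry_out(
  steps=[
    {"xyz": [0, 0, -0.05], "rot": [0, 0, 0]},
    {"xyz": [0, 0, -0.1], "rot": [0, 0, 0]},
    {"xyz": [0, 0, -0.1], "rot": [0, 0, 0]},
    {"xyz": [0, 0, -0.1], "rot": [0, 0, 0]},
  ],
)

```text
t: 31.4
tool_pos: [0.5621, 0.2142, 0.0261]
orientation: [2.054, 2.377, 0.0]
force: [-0.7, 0.2, 0.3]
opening: 0.0539
```

Call:
carry_out(
  steps=[
    {"xyz": [0, 0, 0], "rot": [0, 0, 0]},
    {"xyz": [0, 0, 0], "rot": [0, 0, 0]},
    {"xyz": [0, 0, 0], "rot": [0, 0, 0]},
    {"xyz": [0, 0, 0], "rot": [0, 0, 0]},
    {"xyz": [0, 0, 0], "rot": [0, 0, 0]},
    {"xyz": [0, 0, 0], "rot": [0, 0, 0]},
  ],
  grip=0.85,
)

```text
t: 32.0
tool_pos: [0.562, 0.2141, 0.026]
orientation: [2.054, 2.377, -0.0]
force: [0.3, -0.5, 0.2]
opening: 0.0788
```

Call:
carry_out(
  steps=[
    {"xyz": [0, 0, 3], "rot": [0, 0, 0]},
    {"xyz": [0, 0, 8], "rot": [0, 0, 0]},
    {"xyz": [0, 0, 13], "rot": [0, 0, 0]},
    {"xyz": [0, 0, 13], "rot": [0, 0, 0]},
  ],
)

```text
t: 32.4
tool_pos: [0.5668, 0.2155, 0.1655]
orientation: [2.049, 2.371, 0.018]
force: [1.7, 0.3, 0.5]
opening: 0.0791
```

```bash
python3 look.py w22
```

```text
32.4 [0.5668 0.2155 0.1655] 98.3421557021573 0.0790964686899503 [1.7 0.3 0.5]
```

View pics/w22.png

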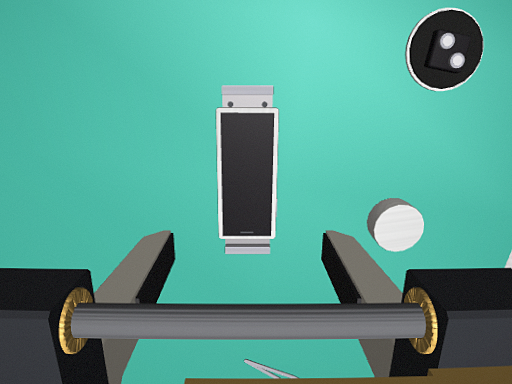

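The compact phone at (247,172) sits centred in its holder. Next I'll pull the arm clear and check everything from the top camera.

Call:
carry_out(
  steps=[
    {"xyz": [-25, 40, 12], "rot": [0, 0, 0]},
    {"xyz": [-25, 40, 12], "rot": [0, 0, 0]},
    {"xyz": [-25, 40, 12], "rot": [0, 0, 0]},
    {"xyz": [-25, 40, 12], "rot": [0, 0, 0]},
    {"xyz": [-25, 40, 12], "rot": [0, 0, 0]},
    {"xyz": [-25, 40, 12], "rot": [0, 0, 0]},
    {"xyz": [-25, 40, 12], "rot": [0, 0, 0]},
    {"xyz": [-25, 40, 12], "rot": [0, 0, 0]},
    {"xyz": [-25, 40, 12], "rot": [0, 0, 0]},
    {"xyz": [-25, 40, 12], "rot": [0, 0, 0]},
  ],
)

```text
t: 33.45
tool_pos: [0.3096, 0.6161, 0.2751]
orientation: [-2.052, -2.378, 0.002]
force: [0.0, 0.0, 0.4]
opening: 0.0789
```

```bash
python3 - <<'E'
import plant;from meas import *
im,c=load('w22')
rect('hold',[(221,86),(274,86),(270,254),(225,254)],.014,c)
rect('ph',[(216,108),(278,108),(274,239),(219,237)],.018,c)
im=plant.read_camera('top')[:,:,::-1];cv2.imwrite('pics/top9.png',cv2.resize(im[100:310,60:430],None,fx=2.1,fy=2.1,interpolation=cv2.INTER_CUBIC))
E
```

```text
hold ctr 562.8 214.5 size 156.7 44.6 len ang 8.3
ph ctr 562.7 213.7 size 120.9 52.4 len ang 8.0
```

View pics/top9.png

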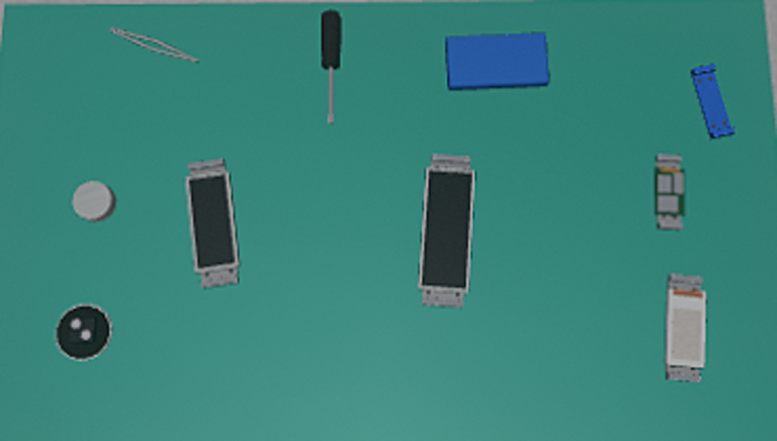

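```bash
python3 - <<'E'
import plant;from meas import *
im,c=load('w5')
print(p2w([(246,172)],.005,c),p2w([(243.5,179.5)],.021,c), p2w([(243.5,178)],.018,c))
plant.close_job()
E
```

```text
[[0.42894089 0.36663842]] [[0.43188155 0.36430974]] [[0.43128513 0.36431045]]
the job is handed in; nothing more can be done
```

All five pieces were moved one at a time from the top (camera module, battery, board, large phone, compact phone), and the job was handed in at about 34 s of the 120 s allowed. No grasp or placement had to be redone. The hand-in call gives no verdict.

- **Camera module:** about 4 mm from the pad centre, by wrist view (limit 14 mm). The pad centre itself read about 3 mm apart in y between the wrist and top views, which the limit covers.
- **Battery, large phone and compact phone:** within about 1 mm and 0.5° of their holders, by wrist view (limits 12 mm and 0.2 rad). The compact holder's y also read about 2 mm apart between measurements, again well inside the limit.
- **Board:** looked evenly placed between its jaws in the wrist view. I measured it against the holder just before lowering, but took no numbers after release.
- **Last top view:** all five pieces right way up, lying flat and released, and the arm clear of everything. Flatness was judged by eye there, not measured.

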